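Set the stroke on a brake-release fixture and hold the lever down

TASK

On the brake-release test fixture, turn the knurled stroke sleeve until its red pointer has clicked in at 4 and let go of it; this also moves the green marker on the post. Then press the spring-loaded red lever down with the fingertips until its white pointer is level with the green marker, never letting the lever reach its bottom stop, keep it there for two seconds and finish while still holding it there: do not let go. Leave the loose parts and tools around it where they are.

Things in the scene. Friction and masses are not known exactly. Their poses are not given: they have to be found in the camera images.
- fixture: brake-release test fixture, fixed to the table: grey base plate 190 (x) by 270 (y) by 12 mm; origin under the plate's centre, z up, x axis away from the robot at yaw 0 (yaw varies by up to 0.35 rad). Carries the sleeve on its +y side, the lever on its -y side, and at (60, -50) mm a dark lying cylinder with the lever's two hinge cheeks, reaching up to 97 mm
- sleeve_axis (a point): centre of the top of the white dial disc (100 mm across, 62 mm above the table, on a blue block) round the sleeve's foot. The numbers 1 to 6 stand on it 40 mm from this point, on the side away from the robot, ascending from the -y side to the +y side. In the fixture's frame the red pointer's direction is (sleeve value - 0.875) rad from +x towards +y
- sleeve (a joint): angle of the stroke sleeve, rad: 0 at number 1, then 0.35 per number, counter-clockwise seen from above, to 1.75 at number 6; number 4 is at 1.05. A spring detent (about 0.15 N m to get over) pulls it to the nearest number when let go. Starts at 1, 2 or 3
- sleeve_top (a point): centre of the top face of the stroke sleeve: dark steel upright knurled cylinder, 44 mm across, its side free over 36 mm below this point (down to 2 mm above the dial), turning about its upright axis; round, so it can be gripped at any yaw. A red stripe on top points as the red pointer at its foot does
- lever (a joint): angle of the lever, rad: 0 at rest (up), grows as its pad is pushed down, bottom stop at 0.36. Level with the marker at number 4 it reads about 0.21. It springs back up when released
- lever_pad (a point): centre of the top face of the red lever's round black press pad, 38 mm across, 14 mm thick. The hinge axis is level, along the fixture's y, 115 mm from here along the fixture's +x and 7 mm lower. Pushing down on the pad takes about 4 N to start, 9 N at number 4, 13 N at the stop; from rest to the stop the pad goes down 40 mm
- lever_pointer (a point): tip of the white pointer bar that stands out of the pad's side towards the scale post (fixture -y), 43 mm from the lever's middle plane, 7 mm under the pad's top; it goes down with the pad
- marker_mid (a point): middle of the end, facing the pointer, of the green marker: a 9 mm high block on an aluminium post (14 by 26 mm, reaching 110 mm above the table, 58 mm beside the lever's middle). z up. The sleeve drives it down 6 mm per number: 6 mm under the pointer's rest height at number 1, 24 mm under it at 4. Nothing stops the lever at the marker
- ring_deck: small amber plastic ring, 40 mm across, 20 mm high, standing loose on the fixture's base plate near the plate's edge nearest the robot; origin under its centre
- ring_amber: amber plastic ring on the table, 64 mm across, 28 mm high; origin under its centre
- isolator: black rubber mount with a stud on top, 86 mm across, 78 mm high, on the table; origin under its centre
- spanner: steel spanner 220 mm long lying on the table; origin under its middle, its x axis along it
- pliers: pliers with red handles, 180 mm long, lying on the table; origin under the pivot end of the handles, x axis along the jaws
- washer: flat bright washer, 80 mm across, 6 mm thick, on the table; origin under its centre
- bolt: bolt standing on its head with a nut on it, 36 mm across, 70 mm high, on the table; origin under its centre

How it is judged (in metres and radians):
On the way, in this order (a step that is already met when the one before it is completed fails the run):
1. the sleeve has clicked in at 4, is let go of, and the lever is up (value of joint sleeve between 0.96 and 1.14 rad and contact force between the fingers and sleeve below 0.2 N and value of joint lever below 0.08 rad), for 0.2 s.
2. the lever is held with its pointer level with the green marker (within 4 mm) for 1.5 s (z of lever_pointer in the frame of marker_mid between -0.004 and 0.004 m and contact force between the fingers and lever above 4 N), for 1.5 s.
At the end, for the whole second after the job is handed in: The sleeve stands at 4 (within 0.09 rad); the fingers press on the lever with more than 4 N and hold it still, its pointer within 4 mm of the height of the green marker's middle, through the last second (all of step 2 and value of joint sleeve between 0.96 and 1.14 rad and velocity of joint lever between -0.05 and 0.05 rad/s); the arm keeps its last pose, push and grip.
It fails at once if the lever reaches its bottom stop (joint above 0.345 rad) (value of joint lever above 0.345 rad).
It fails at once if a loose part or tool is shifted by more than 25 mm (distance of any of ring_deck, ring_amber, isolator, spanner, pliers, washer, bolt from where it was at the start of the episode above 0.025 m).
It also fails if it takes over 48 s, if anything falls off the work surface, if the arm or the gripper's body presses on something with over 40 N, if the wrist force passes 120 N, or if a joint passes its speed limit or range.

ROBOT

A 6-joint arm with a two-finger parallel gripper is mounted at the origin on the work surface. World frame = base frame: x ahead of the robot, y to its left, z up, the work surface at z = 0. Lengths are in mm, angles in rad, forces in N, time in s.
With the tool pointing down it reaches from about 400 to 925 mm from the base axis. Payload 12.5 kg.
Tool frame: the origin (TCP) lies at the very end of the fingers, on their centre line; the grasp point (between the pads) lies behind it (env.grip_depth is the z of the grasp point in the tool frame, in mm); z points along the fingers, y is the line along which they close (so a half turn about z gives the same grasp; the last joint's range is limited). The gripper opens to 95 mm and grips with 3 to 60 N. Pads are 20 mm wide; open, the fingers measure 119 mm over their backs; the gripper's body (75 mm by 180 mm) begins 59 mm behind the grasp point.
Start: joints at [1.23, 0.491, 1.559, -0, 1.092, -0.106], TCP at [145.387, 607.873, 214.661] pointing down, gripper open.
Joint ranges: [-3.1, 3.1], [-0.84, 2.19], [0.05, 2.79], [-1.13, 4.28], [0.06, 2.93], [-2.69, 2.69]. Speed limits (rad/s): [2.22, 2.22, 2.79, 3.14, 3.14, 3.14].

INTERFACE

Orientations are given as [roll, pitch, yaw] about the fixed x, y, z axes, in that order (R = Rz(yaw) Ry(pitch) Rx(roll)).
In Python, from cell import env, optics gives the robot as it stands.
- The arm moves only by the tool step_arm, never from a script. Its argument "moves" is a list of rows, each an object of numbers: "tx", "ty", "tz": the shift along the tool's x, y, z in mm; "roll": the turn about the tool's z in rad. In form: [{"tx": .., "ty": .., "tz": .., "roll": ..}, ...]. A call has 1 to 12 rows; each row is the pose to reach, as a shift and turn from the pose commanded when the call began, along the tool's axes at that moment; what a row does not reach only later rows make up. A row lasts 1/12 s, in which the tool goes at most 41.7 mm and 7.16 degrees, less where a joint would pass 70% of its speed; a pose out of reach is approached as far as the arm can. A call with a gripper value outside its range is refused whole. "grip" is the finger opening in mm, from 0 to 95.1, set as the call begins (left out, the last holds). The fingers move at their own pace and stop on an object; the grip force is fixed at half the most. Time passes only in rows, so rows that repeat a pose let the fingers close. It gives the time, the measured TCP pose, the force, the opening and the grip force at its end, in the units of the state.
- env.state(): the state, without advancing time (a new reading comes with each control period).
- optics.read_camera(name): name is "side" or "top"; returns a dict with "pixels" (400x640x3 uint8, blue, green, red), "mtx" (3x3 intrinsics, pixels), "dist" ([k1, k2, p1, p2, k3] as OpenCV has them; the pictures are not rectified), "view" (4x4, takes a point from world to camera coordinates). Camera axes: x right, y down, z forward; pixel columns grow to the right and rows downward; lengths in mm; the calibration is good to about 2 mm. A picture is of the moment at which its call begins. There is no depth.
- env.job_done(): hands the job in; it is judged then, once.
The state is a dict: "t": time; "joints": joint angles; "qvel": joint speeds; "tau": joint torques, N m; "eef_pos": TCP position; "tcp_rot": TCP orientation; "ft_force": force on the tool from outside, world axes, zero at the start; "moment": the same for the moment, N m; "opening": opening from 0.0 (shut) to 1.0 (fully open); "grip_force": force on a finger pad.
Only numpy, scipy, OpenCV 4.12 (cv2) and the standard library are available. Lean on these libraries where they do the work, as an engineer would, in place of code of your own. Each camera call takes 0.05 s, during which the arm holds its last target. There are 200 camera calls.

## Working session

There is one attempt and no reset: what is moved stays moved. The work goes in short steps, Python scripts to look and compute and a tool call to move; the robot and the scene stay as the last step left them, time stands still between calls to the robot, and variables do not carry over. Pictures are saved under pics/ and viewed, at most 10 in all, crops included, and the job is handed in when it is done.

Besides the shell and the picture viewer there is one more tool, called after ">>>" by a JSON object that holds its "api" and its "payload". step_arm: Moves the arm, as the interface text tells. Its arguments: {"type":"object","properties":{"moves":{"type":"array"},"grip":{"type":"number"}},"required":["moves"]}

```bash
mkdir -p pics; ls; python3 - <<'E'
from cell import env, optics
import cv2
for n in("side","top"):
    r=optics.read_camera(n); cv2.imwrite(f"pics/{n}0.png",r["pixels"]); print(n,r["mtx"].tolist(),r["dist"],r["view"].round(3).tolist())
print(env.state(),env.grip_depth)
E
```

```text
pics
side [[464.03118494410745, 0.0, 317.6353672504197], [0.0, 464.03118494410745, 198.94929724214703], [0.0, 0.0, 1.0]] [0.00715623 0.         0.         0.         0.        ] [[0.857, -0.516, 0.008, -445.282], [-0.38, -0.642, -0.666, 250.216], [0.349, 0.567, -0.746, 1092.669], [0.0, 0.0, 0.0, 1.0]]
top [[377.6457378909165, 0.0, 316.16118105314666], [0.0, 377.6457378909165, 202.05909215565558], [0.0, 0.0, 1.0]] [-0.01929645  0.          0.          0.          0.        ] [[-0.037, -0.999, 0.004, 5.051], [-0.979, 0.036, -0.201, 530.383], [0.201, -0.011, -0.98, 1224.639], [0.0, 0.0, 0.0, 1.0]]
{'t': 0.1, 'joints': array([ 1.23037916e+00,  4.91447961e-01,  1.55941108e+00, -1.18592483e-05,
        1.09171573e+00, -1.05603976e-01]), 'qvel': array([ 0.00047676, -0.00222547, -0.00238757, -0.00049951,  0.00072372,
        0.00190773]), 'tau': array([ 2.18659952e-03, -6.13616395e+01, -2.58605701e+01,  6.93944888e-02,
        4.70037991e-02, -6.31475791e-05]), 'eef_pos': array([145.3187202 , 607.63328311, 214.14429998]), 'tcp_rot': array([-3.14061490e+00, -9.30623676e-05,  2.90678489e+00]), 'ft_force': array([0.29048861, 0.13031484, 0.07712643]), 'moment': array([ 0.00202415,  0.00104431, -0.02452187]), 'grip_force': 0.0, 'opening': 1.0020818901380248} -18.8
```

View pics/top0.png

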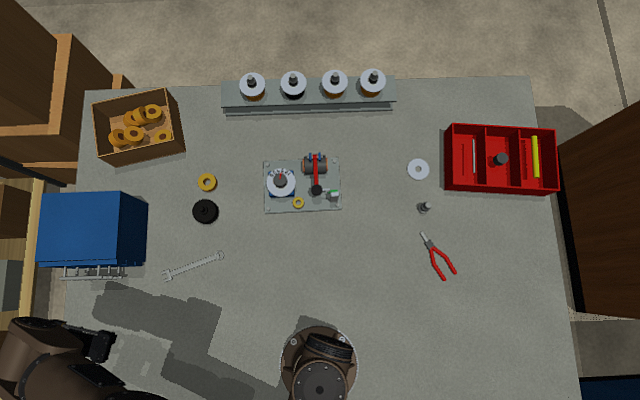

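View pics/side0.png

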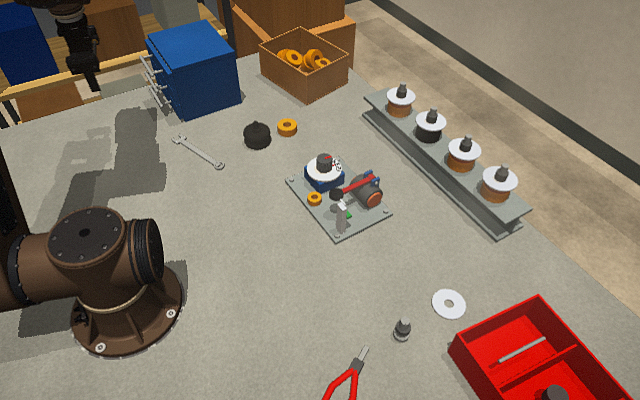

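The top view shows the fixture at about (263–341, 155–213), with the sleeve at (280,181) and the pad at (316,190). The side view shows the sleeve at (324,160), the pad at (337,194) and the green marker at about (347,214). I'll enlarge these and measure.

```bash
cat > h.py <<'E'
import numpy as np, cv2
from cell import env, optics
def ray(r,uv):
    p=cv2.undistortPoints(np.array([[uv]],float),r["mtx"],np.array(r["dist"]))[0,0]
    V=r["view"];R=V[:3,:3];c=-R.T@V[:3,3];return c,R.T@np.array([p[0],p[1],1])
def onz(r,uv,z):
    c,d=ray(r,uv);return (c+d*(z-c[2])/d[2]).round(1)
def proj(r,P):
    V=r["view"];return cv2.projectPoints(np.array(P,float).reshape(-1,1,3),cv2.Rodrigues(V[:3,:3])[0],V[:3,3],r["mtx"],np.array(r["dist"]))[0][:,0].round(1)
def tri(ra,a,rb,b):
    (c1,d1),(c2,d2)=ray(ra,a),ray(rb,b)
    s=np.linalg.lstsq(np.c_[d1,-d2],c2-c1,rcond=None)[0];p,q=c1+d1*s[0],c2+d2*s[1]
    return ((p+q)/2).round(1),np.linalg.norm(p-q).round(1)
E
python3 - <<'E'
from h import *
t=optics.read_camera("top");s=optics.read_camera("side")
a=cv2.resize(t["pixels"][148:220,256:348],None,fx=6,fy=6,interpolation=cv2.INTER_CUBIC)
b=cv2.resize(s["pixels"][140:245,282:397],None,fx=5,fy=5,interpolation=cv2.INTER_CUBIC)
cv2.imwrite("pics/a.png",a);cv2.imwrite("pics/b.png",b)
def blobs(r,m,box,mn):
    x0,y0,x1,y1=box;k=np.zeros_like(m,np.uint8);k[y0:y1,x0:x1]=m[y0:y1,x0:x1]
    for c in cv2.findContours(k,0,1)[0]:
        if cv2.contourArea(c)>=mn: 
            M=cv2.moments(c);print("  ",np.round((M["m10"]/M["m00"],M["m01"]/M["m00"]),1),cv2.contourArea(c),cv2.boundingRect(c), np.round(cv2.fitEllipse(cv2.convexHull(c))[0],1) if len(cv2.convexHull(c))>5 else "")
for n,r,box in(("top",t,(256,148,348,220)),("side",s,(282,140,397,245))):
    p=r["pixels"].astype(int);B,G,R=p[...,0],p[...,1],p[...,2]
    for nm,m,mn in(("white",(p.min(2)>190),8),("red",(R>110)&(G<60)&(B<60),1),("green",(G>R+40)&(G>B+30),1),("dark",p.max(2)<60,15),("amber",(R>150)&(B<70)&(G>90),5)):
        print(n,nm);blobs(r,m,box,mn)
E
```

```text
top white
top red
   [279.5 176.7] 2.5 (279, 174, 2, 5) 
   [315.3 168.8] 75.0 (313, 155, 5, 30) [315.1 167.3]
top green
   [332.8 190.6] 7.5 (328, 190, 10, 3) 
top dark
   [316.1 189.8] 82.5 (311, 185, 12, 11) [316.1 189.9]
   [321.7 171.3] 24.0 (318, 168, 9, 6) [322.  170.9]
   [308.2 171.6] 36.5 (304, 168, 9, 7) 
top amber
   [297.8 201.7] 64.5 (293, 197, 10, 10) [297.8 201.7]
side white
   [341.6 204.6] 39.0 (338, 199, 8, 11) [341.5 204.2]
   [322.5 171.5] 321.5 (307, 157, 35, 24) [323.8 168. ]
side red
   [344.5 190. ] 10.0 (342, 185, 10, 8) [346.3 188.7]
   [327.8 156.8] 1.5 (325, 156, 6, 3) 
side green
   [348.3 214.2] 14.0 (347, 210, 5, 8) [359.8 218.5]
side dark
   [333.3 193.6] 49.0 (329, 188, 14, 13) [335.6 193.9]
side amber
   [314.1 196.7] 103.0 (308, 191, 13, 12) [314.1 196.6]
```

View pics/a.png

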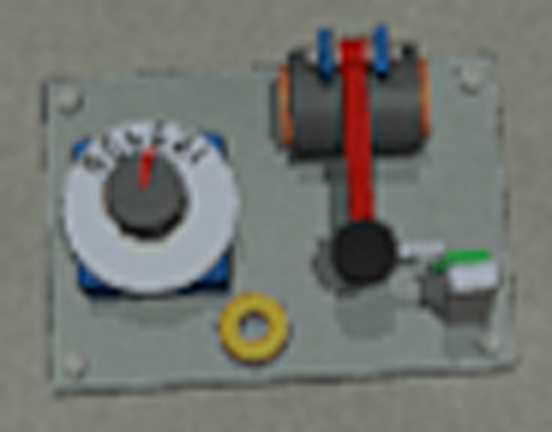

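View pics/b.png

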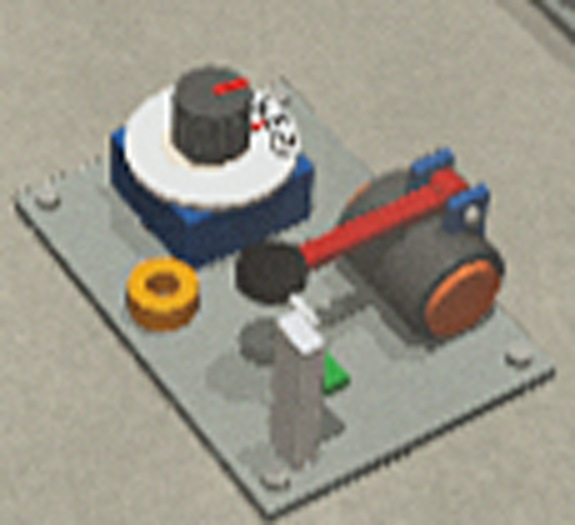

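```bash
python3 - <<'E'
from h import *
t=optics.read_camera("top");s=optics.read_camera("side")
T=lambda x,y:((x+.5)/6-.5+256,(y+.5)/6-.5+148)
S=lambda x,y:((x+.5)/5-.5+282,(y+.5)/5-.5+140)
C=np.array([onz(t,T(*p),12) for p in((48,78),(495,55),(518,370),(55,392))])
print("corners",C[:,:2].tolist(),"ctr",C.mean(0),"sizes",np.linalg.norm(np.roll(C,-1,0)-C,axis=1))
e=(C[0]-C[1])+(C[3]-C[2]);f=(C[0]-C[3])+(C[1]-C[2]);print("yaw",np.arctan2(-e[0],e[1]),np.arctan2(f[1],f[0]))
yaw=np.arctan2(f[1],f[0])
Cs=np.array([onz(s,S(*p),12) for p in((268,515),(553,372),(16,200))]);print("side corners near-right, far-right, near-left",Cs.tolist())
d=Cs[1]-Cs[0];print("yaw side",np.arctan2(d[1],d[0]),); d=Cs[2]-Cs[0];print(np.arctan2(-d[0],d[1]))
print("dial",onz(t,T(151,207),62),onz(s,S(212,143),62),tri(t,T(151,207),s,S(212,143)))
print("sleeve top",onz(t,T(145,188),100),onz(s,S(211,90),100))
a,b=onz(t,T(151,151),100),onz(t,T(145,187),100);print("stripe dir",np.arctan2(*(b-a)[1::-1])+0,np.arctan2(a[1]-b[1],a[0]-b[0]))
a,b=onz(s,S(247,82),100),onz(s,S(215,91),100);print("stripe dir side",np.arctan2(a[1]-b[1],a[0]-b[0]))
print("pad",tri(t,T(363,249),s,S(272,266)))
print("pointer tip",tri(t,T(442,247),s,S(300,305)))
print("posttop",onz(t,T(473,275),110),onz(s,S(301,333),110))
print("ring",onz(t,(297.8,201.7),12+14))
E
```

```text
corners [[697.1, 167.5], [701.8, -99.8], [509.9, -103.8], [506.8, 165.1]] ctr [603.9   32.25  12.  ] sizes [267.34131742 191.94168385 268.9178685  190.3151334 ]
yaw 0.014545784939585176 0.016743594749248605
side corners near-right, far-right, near-left [[511.5, -102.0, 12.0], [697.7, -100.0, 12.0], [507.1, 164.9, 12.0]]
yaw side 0.010740725513527349
0.016484081913990832
dial [602.2 103.3  62. ] [603.  104.1  62. ] (array([602.1, 103.2,  63.2]), np.float64(0.4))
sleeve top [603.1 103.3 100. ] [603.6 107.5 100. ]
stripe dir 2.962170560155366 -0.17942209343442733
stripe dir side -0.1448124982389394
pad (array([566. , -15.3,  91.7]), np.float64(0.5))
pointer tip (array([558.9, -57.1, 106.9]), np.float64(6.6))
posttop [545.2 -74.2 110. ] [544.1 -74.7 110. ]
ring [539.5  48.6  26. ]
```

The pointer is at about 0.69, so the sleeve stands at 3. The fixture yaw is about 0.015, the sleeve axis is at about (602.5, 104) and the pad top is at about (566, -15). I'll move over the sleeve.

>>> {"api": "step_arm", "payload": {"moves": [{"tx":-20,"ty":-14,"tz":0},{"tx":-50,"ty":-34,"tz":0},{"tx":-80,"ty":-54,"tz":0},{"tx":-110,"ty":-75,"tz":0},{"tx":-140,"ty":-95,"tz":0},{"tx":-170,"ty":-116,"tz":0},{"tx":-200,"ty":-136,"tz":0},{"tx":-230,"ty":-157,"tz":0},{"tx":-260,"ty":-177,"tz":0},{"tx":-290,"ty":-198,"tz":0},{"tx":-320,"ty":-218,"tz":0},{"tx":-350,"ty":-239,"tz":0}], "grip": 95}}

```text
validation failed for argument at $.mo...
```

>>> {"api": "step_arm", "payload": {"moves": [{"tx":-30,"ty":-20,"tz":0},{"tx":-60,"ty":-41,"tz":0},{"tx":-90,"ty":-61,"tz":0},{"tx":-120,"ty":-82,"tz":0},{"tx":-150,"ty":-103,"tz":0},{"tx":-180,"ty":-124,"tz":0},{"tx":-200,"ty":-137,"tz":0},{"tx":-211,"ty":-145,"tz":0},{"tx":-211,"ty":-145,"tz":0},{"tx":-211,"ty":-145,"tz":0},{"tx":-211,"ty":-145,"tz":0}]}}

```text
validation failed for argument at $.mo...
```

>>> {"api": "step_arm", "payload": {"moves": [{"tx":-20,"ty":-14,"tz":0,"roll":0},{"tx":-50,"ty":-34,"tz":0,"roll":0},{"tx":-80,"ty":-54,"tz":0,"roll":0},{"tx":-110,"ty":-75,"tz":0,"roll":0},{"tx":-140,"ty":-95,"tz":0,"roll":0},{"tx":-170,"ty":-116,"tz":0,"roll":0},{"tx":-200,"ty":-136,"tz":0,"roll":0},{"tx":-230,"ty":-157,"tz":0,"roll":0},{"tx":-260,"ty":-177,"tz":0,"roll":0},{"tx":-290,"ty":-198,"tz":0,"roll":0},{"tx":-320,"ty":-218,"tz":0,"roll":0},{"tx":-350,"ty":-239,"tz":0,"roll":0}], "grip": 95}}

```text
t: 1.3
eef_pos: [431.2, 292.5, 214.8]
tcp_rot: [3.141, 0.0, 2.907]
ft_force: [0.0, 1.2, 0.3]
opening: 0.998
grip_force: 0.0
```

>>> {"api": "step_arm", "payload": {"moves": [{"tx":-30,"ty":-20,"tz":0,"roll":0},{"tx":-60,"ty":-41,"tz":0,"roll":0},{"tx":-90,"ty":-61,"tz":0,"roll":0},{"tx":-120,"ty":-82,"tz":0,"roll":0},{"tx":-150,"ty":-103,"tz":0,"roll":0},{"tx":-180,"ty":-124,"tz":0,"roll":0},{"tx":-200,"ty":-137,"tz":0,"roll":0},{"tx":-211,"ty":-145,"tz":0,"roll":0},{"tx":-211,"ty":-145,"tz":0,"roll":0},{"tx":-211,"ty":-145,"tz":0,"roll":0},{"tx":-211,"ty":-145,"tz":0,"roll":0}]}}

```text
t: 2.22
eef_pos: [600.8, 104.9, 214.6]
tcp_rot: [3.141, -0.001, 2.908]
ft_force: [-0.5, -0.4, 0.7]
opening: 0.998
grip_force: 0.0
```

>>> {"api": "step_arm", "payload": {"moves": [{"tx":-1,"ty":0,"tz":15,"roll":0},{"tx":-1,"ty":0,"tz":35,"roll":0},{"tx":-1,"ty":0,"tz":55,"roll":0},{"tx":-1,"ty":0,"tz":75,"roll":0},{"tx":-1,"ty":0,"tz":95,"roll":0},{"tx":-1,"ty":0,"tz":110,"roll":0},{"tx":-1,"ty":0,"tz":122,"roll":0},{"tx":-1,"ty":0,"tz":132,"roll":0},{"tx":-1,"ty":0,"tz":139,"roll":0},{"tx":-1,"ty":0,"tz":143,"roll":0},{"tx":-1,"ty":0,"tz":143,"roll":0}]}}

```text
t: 3.13
eef_pos: [602.4, 103.9, 71.2]
tcp_rot: [-3.142, -0.001, 2.907]
ft_force: [-0.5, -0.5, 0.1]
opening: 0.997
grip_force: 0.0
```

>>> {"api": "step_arm", "payload": {"moves": [{"tx":0,"ty":0,"tz":0,"roll":0},{"tx":0,"ty":0,"tz":0,"roll":0},{"tx":0,"ty":0,"tz":0,"roll":0},{"tx":0,"ty":0,"tz":0,"roll":0},{"tx":0,"ty":0,"tz":0,"roll":0},{"tx":0,"ty":0,"tz":0,"roll":0},{"tx":0,"ty":0,"tz":0,"roll":0},{"tx":0,"ty":0,"tz":0,"roll":0}], "grip": 30}}

```text
t: 3.8
eef_pos: [602.8, 103.9, 71.7]
tcp_rot: [3.141, 0.0, 2.907]
ft_force: [3.6, 22.6, 3.4]
opening: 0.492
grip_force: 11.9
```

>>> {"api": "step_arm", "payload": {"moves": [{"tx":0,"ty":0,"tz":0,"roll":0},{"tx":0,"ty":0,"tz":0,"roll":0},{"tx":0,"ty":0,"tz":0,"roll":0},{"tx":0,"ty":0,"tz":0,"roll":0}]}}

```text
t: 4.13
eef_pos: [603.2, 105.6, 71.8]
tcp_rot: [3.139, 0.001, 2.907]
ft_force: [2.6, 14.3, -0.5]
opening: 0.458
grip_force: 30.0
```

>>> {"api": "step_arm", "payload": {"moves": [{"tx":0,"ty":1,"tz":0,"roll":0},{"tx":0,"ty":1.5,"tz":0,"roll":-0.04},{"tx":0,"ty":1.5,"tz":0,"roll":-0.09},{"tx":0,"ty":1.5,"tz":0,"roll":-0.14},{"tx":0,"ty":1.5,"tz":0,"roll":-0.19},{"tx":0,"ty":1.5,"tz":0,"roll":-0.24},{"tx":0,"ty":1.5,"tz":0,"roll":-0.29},{"tx":0,"ty":1.5,"tz":0,"roll":-0.33},{"tx":0,"ty":1.5,"tz":0,"roll":-0.36},{"tx":0,"ty":1.5,"tz":0,"roll":-0.36},{"tx":0,"ty":1.5,"tz":0,"roll":-0.36},{"tx":0,"ty":1.5,"tz":0,"roll":-0.36}]}}

```text
t: 5.13
eef_pos: [603.2, 105.6, 71.8]
tcp_rot: [3.141, 0.001, -3.018]
ft_force: [0.5, 5.2, 2.3]
opening: 0.462
grip_force: 30.0
```

>>> {"api": "step_arm", "payload": {"moves": [{"tx":0,"ty":0,"tz":0,"roll":0},{"tx":0,"ty":0,"tz":0,"roll":0},{"tx":0,"ty":0,"tz":0,"roll":0},{"tx":0,"ty":0,"tz":0,"roll":0},{"tx":0,"ty":0,"tz":0,"roll":0},{"tx":0,"ty":0,"tz":0,"roll":0},{"tx":0,"ty":0,"tz":0,"roll":0},{"tx":0,"ty":0,"tz":0,"roll":0}], "grip": 95}}

```text
t: 5.8
eef_pos: [603.0, 105.1, 71.6]
tcp_rot: [3.142, -0.0, -3.016]
ft_force: [-0.2, 0.0, 0.9]
opening: 0.956
grip_force: 0.0
```

>>> {"api": "step_arm", "payload": {"moves": [{"tx":0,"ty":0,"tz":-10,"roll":0},{"tx":0,"ty":0,"tz":-30,"roll":0},{"tx":0,"ty":0,"tz":-50,"roll":0},{"tx":0,"ty":0,"tz":-70,"roll":0},{"tx":0,"ty":0,"tz":-85,"roll":0},{"tx":0,"ty":0,"tz":-95,"roll":0},{"tx":0,"ty":0,"tz":-100,"roll":0},{"tx":0,"ty":0,"tz":-100,"roll":0}]}}

```text
t: 6.47
eef_pos: [603.2, 105.2, 172.7]
tcp_rot: [-3.142, 0.002, -3.016]
ft_force: [0.0, 0.2, -0.3]
opening: 0.999
grip_force: 0.0
```

```bash
python3 - <<'E'
from h import *
t=optics.read_camera("top");s=optics.read_camera("side")
a=cv2.resize(t["pixels"][148:220,256:348],None,fx=4,fy=4,interpolation=cv2.INTER_CUBIC)
b=cv2.resize(s["pixels"][140:245,282:372],None,fx=4.4,fy=4.4,interpolation=cv2.INTER_CUBIC)
h=max(a.shape[0],b.shape[0]);f=lambda i:cv2.copyMakeBorder(i,0,h-i.shape[0],0,0,0)
cv2.imwrite("pics/c.png",np.hstack([f(a),f(b)]))
E
```

```text
(no output)
```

View pics/c.png

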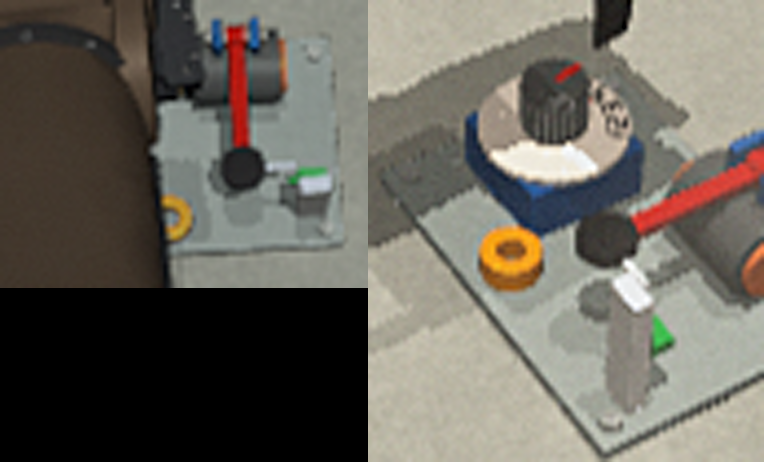

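The side view shows the stripe running from (558,80) to (580,66) in the composite. I'll convert that to an angle and locate the pad top.

```bash
python3 - <<'E'
from h import *
t=optics.read_camera("top");s=optics.read_camera("side")
S=lambda x,y:((x-368+.5)/4.4-.5+282,(y+.5)/4.4-.5+140)
a,b=onz(s,S(580,67),100),onz(s,S(556,81),100);print("stripe val",np.arctan2(a[1]-b[1],a[0]-b[0])+.875-.015,b)
for z in(85,92,98):print(z,onz(t,(316.1,189.8),z),onz(s,S(607,240),z))
for z in(70,75,80,85):print("greenface",z,onz(t,(332.5,190.6),z))
E
```

```text
stripe val 1.0243336816700517 [604.  105.3 100. ]
85 [565.4 -15.5  85. ] [566.5 -14.3  85. ]
92 [563.7 -15.4  92. ] [562.8 -19.5  92. ]
98 [562.3 -15.3  98. ] [559.7 -24.   98. ]
greenface 70 [564.2 -70.7  70. ]
greenface 75 [563.  -70.4  75. ]
greenface 80 [561.9 -70.1  80. ]
greenface 85 [560.7 -69.8  85. ]
```

>>> {"api": "step_arm", "payload": {"moves": [{"tx":0,"ty":-10,"tz":-2,"roll":0.02},{"tx":5,"ty":-30,"tz":-2,"roll":0.05},{"tx":10,"ty":-50,"tz":-2,"roll":0.08},{"tx":20,"ty":-75,"tz":-2,"roll":0.11},{"tx":30,"ty":-95,"tz":-2,"roll":0.11},{"tx":40,"ty":-110,"tz":-2,"roll":0.11},{"tx":48,"ty":-119,"tz":-2,"roll":0.11},{"tx":52,"ty":-123,"tz":-2,"roll":0.11},{"tx":52,"ty":-123,"tz":-2,"roll":0.11},{"tx":52,"ty":-123,"tz":-2,"roll":0.11},{"tx":52,"ty":-123,"tz":-2,"roll":0.11}], "grip": 0}}

```text
t: 7.58
eef_pos: [567.1, -22.8, 173.6]
tcp_rot: [3.141, 0.0, -3.126]
ft_force: [1.5, 0.9, 0.1]
opening: 0.286
grip_force: 0.0
```

The stripe reads about 1.02, so the sleeve has clicked in at 4. The pad is at about (565, -15), so I'll centre over it, close the fingers and lower to a safe height.

>>> {"api": "step_arm", "payload": {"moves": [{"tx":2,"ty":8,"tz":8,"roll":-0.03},{"tx":2,"ty":8,"tz":20,"roll":-0.03},{"tx":2,"ty":8,"tz":35,"roll":-0.03},{"tx":2,"ty":8,"tz":48,"roll":-0.03},{"tx":2,"ty":8,"tz":57,"roll":-0.03},{"tx":2,"ty":8,"tz":62,"roll":-0.03},{"tx":2,"ty":8,"tz":64,"roll":-0.03},{"tx":2,"ty":8,"tz":64,"roll":-0.03},{"tx":2,"ty":8,"tz":64,"roll":-0.03}]}}

```text
t: 8.33
eef_pos: [564.9, -15.3, 110.0]
tcp_rot: [3.142, 0.001, -3.096]
ft_force: [0.1, -0.8, -0.3]
opening: 0.003
grip_force: 0.0
```

>>> {"api": "step_arm", "payload": {"moves": [{"tx":0,"ty":0,"tz":2,"roll":0},{"tx":0,"ty":0,"tz":4,"roll":0},{"tx":0,"ty":0,"tz":6,"roll":0},{"tx":0,"ty":0,"tz":6,"roll":0},{"tx":0,"ty":0,"tz":6,"roll":0},{"tx":0,"ty":0,"tz":6,"roll":0}]}}

```text
t: 8.83
eef_pos: [564.7, -15.5, 103.7]
tcp_rot: [3.141, 0.0, -3.096]
ft_force: [0.3, 0.1, 0.0]
opening: 0.007
grip_force: 0.0
```

>>> {"api": "step_arm", "payload": {"moves": [{"tx":0,"ty":0,"tz":1,"roll":0},{"tx":0,"ty":0,"tz":2,"roll":0},{"tx":0,"ty":0,"tz":3,"roll":0},{"tx":0,"ty":0,"tz":4,"roll":0},{"tx":0,"ty":0,"tz":4,"roll":0},{"tx":0,"ty":0,"tz":4,"roll":0}]}}

```text
t: 9.33
eef_pos: [564.6, -15.4, 99.5]
tcp_rot: [3.141, -0.0, -3.096]
ft_force: [0.5, -0.9, -0.0]
opening: 0.004
grip_force: 0.0
```

>>> {"api": "step_arm", "payload": {"moves": [{"tx":0,"ty":0,"tz":1,"roll":0},{"tx":0,"ty":0,"tz":2,"roll":0},{"tx":0,"ty":0,"tz":3,"roll":0},{"tx":0,"ty":0,"tz":3,"roll":0},{"tx":0,"ty":0,"tz":3,"roll":0},{"tx":0,"ty":0,"tz":3,"roll":0}]}}

```text
t: 9.83
eef_pos: [564.6, -15.4, 96.6]
tcp_rot: [3.142, -0.0, -3.096]
ft_force: [0.1, -0.6, 0.5]
opening: 0.004
grip_force: 0.0
```

>>> {"api": "step_arm", "payload": {"moves": [{"tx":0,"ty":0,"tz":1,"roll":0},{"tx":0,"ty":0,"tz":2,"roll":0},{"tx":0,"ty":0,"tz":3,"roll":0},{"tx":0,"ty":0,"tz":3,"roll":0},{"tx":0,"ty":0,"tz":3,"roll":0},{"tx":0,"ty":0,"tz":3,"roll":0}]}}

```text
t: 10.33
eef_pos: [564.6, -15.4, 93.6]
tcp_rot: [3.141, 0.0, -3.096]
ft_force: [1.1, 0.1, 0.3]
opening: 0.006
grip_force: 0.0
```

>>> {"api": "step_arm", "payload": {"moves": [{"tx":0,"ty":0,"tz":1,"roll":0},{"tx":0,"ty":0,"tz":2,"roll":0},{"tx":0,"ty":0,"tz":3,"roll":0},{"tx":0,"ty":0,"tz":3,"roll":0},{"tx":0,"ty":0,"tz":3,"roll":0},{"tx":0,"ty":0,"tz":3,"roll":0}]}}

```text
t: 10.83
eef_pos: [564.6, -15.4, 90.7]
tcp_rot: [3.142, 0.0, -3.096]
ft_force: [0.2, -1.1, 4.1]
opening: 0.007
grip_force: 1.8
```

>>> {"api": "step_arm", "payload": {"moves": [{"tx":0,"ty":0,"tz":2,"roll":0},{"tx":0,"ty":0,"tz":4,"roll":0},{"tx":0,"ty":0,"tz":6,"roll":0},{"tx":0,"ty":0,"tz":8,"roll":0},{"tx":0,"ty":0,"tz":10,"roll":0},{"tx":0,"ty":0,"tz":12,"roll":0},{"tx":0,"ty":0,"tz":14,"roll":0},{"tx":0,"ty":0,"tz":16,"roll":0},{"tx":0,"ty":0,"tz":18,"roll":0},{"tx":0,"ty":0,"tz":18,"roll":0},{"tx":0,"ty":0,"tz":18,"roll":0}]}}

```text
t: 11.75
eef_pos: [565.2, -15.5, 72.9]
tcp_rot: [-3.141, 0.001, -3.096]
ft_force: [-0.9, 1.1, 9.0]
opening: 0.003
grip_force: 4.1
```

```bash
python3 - <<'E'
from h import *
t=optics.read_camera("top");s=optics.read_camera("side")
a=cv2.resize(t["pixels"][170:215,300:345],None,fx=8,fy=8,interpolation=cv2.INTER_CUBIC)
b=cv2.resize(s["pixels"][180:235,322:372],None,fx=8,fy=8,interpolation=cv2.INTER_CUBIC)
h=max(a.shape[0],b.shape[0]);f=lambda i:cv2.copyMakeBorder(i,0,h-i.shape[0],0,0,0)
cv2.imwrite("pics/d.png",np.hstack([f(a),f(b)]))
print(env.state()["ft_force"],env.state()["eef_pos"])
E
```

```text
[-0.89636362 -0.45562353  7.91682632] [565.18368574 -15.45775318  72.95358435]
```

View pics/d.png

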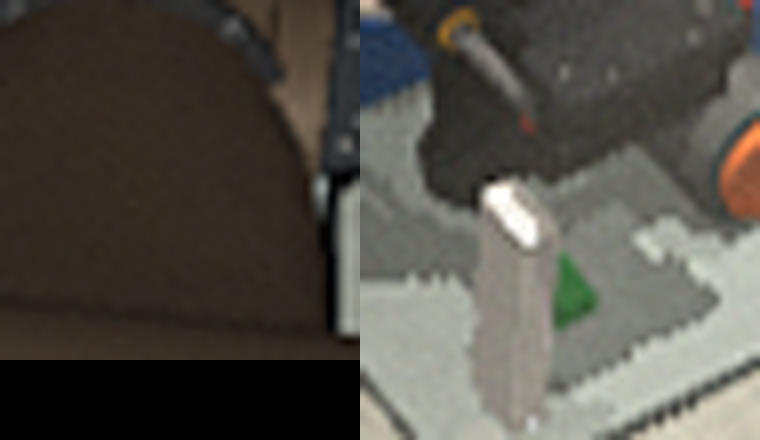

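The pointer is hidden in both views: the post covers it in the side view and the arm covers it in the top view. I'll find the contact height more finely and work from that. First I'll go back up and re-touch in 0.5–0.7 mm steps.

>>> {"api": "step_arm", "payload": {"moves": [{"tx":0,"ty":0,"tz":-4,"roll":0},{"tx":0,"ty":0,"tz":-8,"roll":0},{"tx":0,"ty":0,"tz":-12,"roll":0},{"tx":0,"ty":0,"tz":-16,"roll":0},{"tx":0,"ty":0,"tz":-20,"roll":0},{"tx":0,"ty":0,"tz":-20.5,"roll":0},{"tx":0,"ty":0,"tz":-20.5,"roll":0},{"tx":0,"ty":0,"tz":-20.5,"roll":0},{"tx":0,"ty":0,"tz":-20.5,"roll":0}]}}

```text
t: 12.6
eef_pos: [564.5, -15.4, 92.7]
tcp_rot: [3.141, -0.001, -3.096]
ft_force: [-0.2, 0.9, -0.4]
opening: 0.008
grip_force: 0.0
```

>>> {"api": "step_arm", "payload": {"moves": [{"tx":0,"ty":0,"tz":0.6,"roll":0},{"tx":0,"ty":0,"tz":0.6,"roll":0},{"tx":0,"ty":0,"tz":0.6,"roll":0},{"tx":0,"ty":0,"tz":0.6,"roll":0}]}}

```text
t: 12.93
eef_pos: [564.6, -15.4, 92.4]
tcp_rot: [3.141, -0.0, -3.096]
ft_force: [0.3, 0.3, -0.2]
opening: 0.003
grip_force: 0.1
```

>>> {"api": "step_arm", "payload": {"moves": [{"tx":0,"ty":0,"tz":0.6,"roll":0},{"tx":0,"ty":0,"tz":0.6,"roll":0},{"tx":0,"ty":0,"tz":0.6,"roll":0},{"tx":0,"ty":0,"tz":0.6,"roll":0}]}}

```text
t: 13.27
eef_pos: [564.6, -15.4, 92.0]
tcp_rot: [3.142, 0.0, -3.096]
ft_force: [-1.7, -0.5, 4.5]
opening: 0.002
grip_force: 1.7
```

>>> {"api": "step_arm", "payload": {"moves": [{"tx":0,"ty":0,"tz":0.6,"roll":0},{"tx":0,"ty":0,"tz":0.6,"roll":0},{"tx":0,"ty":0,"tz":0.6,"roll":0},{"tx":0,"ty":0,"tz":0.6,"roll":0}]}}

```text
t: 13.6
eef_pos: [564.6, -15.4, 91.3]
tcp_rot: [3.141, -0.0, -3.096]
ft_force: [-2.4, 0.1, 3.1]
opening: 0.004
grip_force: 1.8
```

>>> {"api": "step_arm", "payload": {"moves": [{"tx":0,"ty":0,"tz":0.6,"roll":0},{"tx":0,"ty":0,"tz":0.6,"roll":0},{"tx":0,"ty":0,"tz":0.6,"roll":0},{"tx":0,"ty":0,"tz":0.6,"roll":0}]}}

```text
t: 13.93
eef_pos: [564.5, -15.4, 90.7]
tcp_rot: [3.141, -0.0, -3.096]
ft_force: [-3.1, 0.2, 3.4]
opening: 0.007
grip_force: 1.9
```

Contact is at z = 92.3. A pointer drop of 24 mm needs about 22.6 mm of fingertip travel, allowing for contact on the hinge side of the fingertips, so the TCP goes to about 69.7.

>>> {"api": "step_arm", "payload": {"moves": [{"tx":0,"ty":0,"tz":2.5,"roll":0},{"tx":0,"ty":0,"tz":5,"roll":0},{"tx":0,"ty":0,"tz":7.5,"roll":0},{"tx":0,"ty":0,"tz":10,"roll":0},{"tx":0,"ty":0,"tz":12.5,"roll":0},{"tx":0,"ty":0,"tz":15,"roll":0},{"tx":0,"ty":0,"tz":17,"roll":0},{"tx":0,"ty":0,"tz":19,"roll":0},{"tx":0,"ty":0,"tz":20.5,"roll":0},{"tx":0,"ty":0,"tz":21.3,"roll":0},{"tx":0,"ty":0,"tz":21.3,"roll":0},{"tx":0,"ty":0,"tz":21.3,"roll":0}]}}

```text
t: 14.93
eef_pos: [565.5, -15.5, 70.0]
tcp_rot: [-3.141, 0.002, -3.096]
ft_force: [-1.7, 1.0, 9.3]
opening: 0.005
grip_force: 4.5
```

```bash
python3 - <<'E'
from h import *
F=[]
for i in range(12):
    s=optics.read_camera("side");F.append(env.state()["ft_force"])
print(np.mean(F,0),env.state()["eef_pos"],env.state()["t"])
th=.21
for n,P in (("padtop rest",(564,-15,92.3)),("ptr tip now",(564,-58,61.3)),("marker top-face corners",(560,-64,65.8)),("m",(568,-64,65.8)),("post edges",(551,-66,61)),("",(551,-66,110)),("pad bottom near-left",(546,-8,55))):print(n,proj(s,P))
b=cv2.resize(s["pixels"][185:235,320:370],None,fx=12,fy=12,interpolation=cv2.INTER_CUBIC)
cv2.imwrite("pics/e.png",cv2.convertScaleAbs(b,alpha=2))
E
```

```text
[-1.26208344  1.19578881  9.15717382] [565.50782302 -15.46280649  70.0108875 ] 15.5333
padtop rest [[335.4 192.8]]
ptr tip now [[343.8 211.3]]
marker top-face corners [[343.9 212.3]]
m [[346.5 211.1]]
post edges [[341.3 215.4]]
 [[342.2 202.9]]
pad bottom near-left [[327.8 203.1]]
```

View pics/e.png

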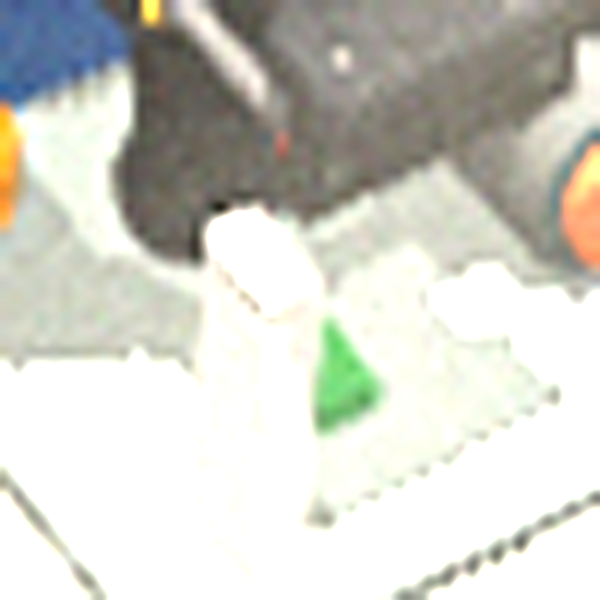

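The pad outline is visible: its bottom has moved from about row 200.4 at rest to about 206.8 now. I'll compare that with the predicted outline for different lever angles.

```bash
python3 - <<'E'
from h import *
s=optics.read_camera("side")
a=np.linspace(0,2*np.pi,180);c=np.array([[r*0+565-115*0+19*np.cos(x)-0,-15+19*np.sin(x),z] for x in a for z in(92.3,78.3) for r in(0,)])
H=np.array([680,-15,85.3])
for th in(0,.15,.18,.21,.24,.27):
    d=c-H;R=np.array([[np.cos(th),0,np.sin(th)],[0,1,0],[-np.sin(th),0,np.cos(th)]])
    # pad (at -x) must go down for th>0
    q=d@R if (np.array([-115,0,0])@R)[2]<0 else d@R.T
    p=proj(s,q+H);print(th,"left",p[:,0].min(),"bottom at cols 331..335",[p[abs(p[:,0]-k)<.8,1].max() for k in(331,332,333,334,335)])
def edge(img):
    g=cv2.GaussianBlur(img,(3,3),0).max(2).astype(float);o=[]
    for k in(331,332,333,334,335):
        col=g[193:214,k];d=np.diff(col);i=d.argmax();w=np.clip(d[max(0,i-1):i+2],0,None);o.append(round(193+.5+(np.arange(max(0,i-1),max(0,i-1)+len(w))*w).sum()/w.sum(),1))
    return o
print("rest",edge(cv2.imread("pics/side0.png")));print("now",edge(s["pixels"]))
E
```

```text
0 left 328.3 bottom at cols 331..335 [np.float64(200.7), np.float64(201.1), np.float64(201.5), np.float64(201.6), np.float64(201.7)]
0.15 left 328.4 bottom at cols 331..335 [np.float64(205.0), np.float64(205.5), np.float64(205.8), np.float64(205.9), np.float64(206.0)]
0.18 left 328.5 bottom at cols 331..335 [np.float64(205.7), np.float64(206.2), np.float64(206.5), np.float64(206.7), np.float64(206.8)]
0.21 left 328.6 bottom at cols 331..335 [np.float64(206.4), np.float64(206.9), np.float64(207.2), np.float64(207.5), np.float64(207.6)]
0.24 left 328.8 bottom at cols 331..335 [np.float64(206.9), np.float64(207.5), np.float64(207.9), np.float64(208.2), np.float64(208.3)]
0.27 left 329.0 bottom at cols 331..335 [np.float64(207.4), np.float64(208.2), np.float64(208.5), np.float64(208.9), np.float64(209.0)]
rest [np.float64(199.3), np.float64(199.6), np.float64(199.8), np.float64(200.4), np.float64(200.6)]
now [np.float64(204.4), np.float64(205.4), np.float64(205.8), np.float64(206.4), np.float64(206.5)]
```

The measured shift of about 5.8–5.9 px matches a lever angle of about 0.21, which is the target. I'll hold there and hand in.

>>> {"api": "step_arm", "payload": {"moves": [{"tx":0,"ty":0,"tz":0,"roll":0},{"tx":0,"ty":0,"tz":0,"roll":0},{"tx":0,"ty":0,"tz":0,"roll":0},{"tx":0,"ty":0,"tz":0,"roll":0},{"tx":0,"ty":0,"tz":0,"roll":0},{"tx":0,"ty":0,"tz":0,"roll":0},{"tx":0,"ty":0,"tz":0,"roll":0},{"tx":0,"ty":0,"tz":0,"roll":0},{"tx":0,"ty":0,"tz":0,"roll":0},{"tx":0,"ty":0,"tz":0,"roll":0},{"tx":0,"ty":0,"tz":0,"roll":0},{"tx":0,"ty":0,"tz":0,"roll":0}]}}

```text
t: 16.58
eef_pos: [565.5, -15.5, 70.0]
tcp_rot: [-3.141, 0.002, -3.097]
ft_force: [-1.1, 0.7, 8.5]
opening: 0.006
grip_force: 4.5
```

>>> {"api": "step_arm", "payload": {"moves": [{"tx":0,"ty":0,"tz":0,"roll":0},{"tx":0,"ty":0,"tz":0,"roll":0},{"tx":0,"ty":0,"tz":0,"roll":0},{"tx":0,"ty":0,"tz":0,"roll":0},{"tx":0,"ty":0,"tz":0,"roll":0},{"tx":0,"ty":0,"tz":0,"roll":0},{"tx":0,"ty":0,"tz":0,"roll":0},{"tx":0,"ty":0,"tz":0,"roll":0},{"tx":0,"ty":0,"tz":0,"roll":0},{"tx":0,"ty":0,"tz":0,"roll":0},{"tx":0,"ty":0,"tz":0,"roll":0},{"tx":0,"ty":0,"tz":0,"roll":0}]}}

```text
t: 17.58
eef_pos: [565.5, -15.4, 70.0]
tcp_rot: [-3.141, 0.002, -3.096]
ft_force: [-1.3, 0.7, 8.8]
opening: 0.004
grip_force: 4.5
```

```bash
python3 -c "
from cell import env
print(env.job_done())"
```

```text
the job is handed in; nothing more can be done
None
```

I handed the job in with the sleeve clicked in at 4 (stripe read about 1.02 rad) and the lever held at about 0.21 rad with about 9 N; the pointer was hidden from both cameras, so its level comes from contact height and the pad's outline, and no verdict was returned.

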